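Square up a row of vials with a straightedge

ROBOT

A 7-joint arm with a two-finger parallel gripper is mounted at the origin on a cart in front of the work surface, level with it; the furniture and walls round the work are solid. World frame = base frame: x ahead of the robot, y to its left, z up, the work surface at z = 0. Lengths are in m, angles in rad, forces in N, time in s.
With the tool pointing down it reaches from about 0.35 to 0.9 m from the base axis. Payload 7.2 kg.
Tool frame: the origin (TCP) lies on the centre line of the jaws, within the pads' length; the fingertips stand 17 mm ahead of it and the grasp point (between the pads) lies 2 mm behind it (arm.nose_length is the distance from the TCP to the fingertips, in m); z points along the fingers, y is the line along which they close (so a half turn about z gives the same grasp; the last joint's range is limited). The gripper opens to 85 mm and grips with 20 to 120 N. Pads are 22 mm wide; open, the fingers measure 114 mm over their backs; the gripper's body (76 mm by 85 mm) begins 54 mm behind the grasp point. The pads swing forward as they close: fully open they stand 13 mm farther back than shut.
Start: joints at [-0.068, 0.411, -0.013, 1.596, 0.006, 1.134, -0.082], TCP at [0.625, -0, 0.248] pointing down, gripper open.
Joint ranges: [-2.95, 2.95], [-0.29, 1.99], [-1.47, 1.44], [0.14, 2.54], [-1.03, 4.17], [0.13, 1.85], [-2.86, 2.86]. Speed limits (rad/s): [2.39, 2.39, 3.01, 3.01, 3.14, 3.14, 3.14].

INTERFACE

Orientations are given as a unit quaternion [x, y, z, w].
In Python, from station import arm gives the robot as it stands.
- The arm moves only by the tool servo_tool, never from a script. Its argument "targets" is a list of rows, each a list of 7 numbers: the shift along the world's x, y, z normalised to -1 to 1, where 1 is 0.6 m, then the turn, a rotation vector about the world's x, y, z normalised to -1 to 1, where 1 is 90 degrees, then the gripper's target within -1 to 1 (shut at 1, half-way at 0, fully open at -1). In form: [[dx, dy, dz, rx, ry, rz, hand], ...]. A call has 1 to 8 rows; each row shifts and turns the commanded pose from where the row before left it; what a row does not reach is not made up. A row lasts 1/8 s, in which the tool goes at most 62.5 mm and 10.7 degrees, less where a joint would pass 70% of its speed; a pose out of reach is approached as far as the arm can. A call with a number of a shift or a turn outside -1 to 1 is refused whole. A call with a gripper value outside its range is refused whole. The fingers move at their own pace and stop on an object; "newtons" is the grip in N (left out, the last holds). Time passes only in rows, so rows that do not move let the fingers close. It gives the time, the measured TCP pose, the force, the opening and the grip force at its end, in the units of the state.
- arm.observe(): the state, without advancing time (a new reading comes with each control period).
- arm.capture(name): name is "scene" or "side" or "wrist"; returns the picture (420x560x3 uint8, red, green, blue); there is no depth.
- arm.camera_params(name): a dict with "fov_y" (degrees; the focal length in pixels is half the picture's height over the tangent of half this angle, whatever the lens; pixels are square), "cx", "cy" (the principal point, pixels), "extrinsics" (4x4, takes a point from camera to world coordinates); the wrist camera has in their place "tool_from_camera" (4x4, takes a point from camera to tool coordinates, whose origin is the TCP and whose axes are the flange's). Camera axes: x right, y up, looking along -z (the intrinsics and any distortion apply to the point x, -y, -z); pixel columns grow to the right and rows downward; lengths in m; the calibration is good to about 2 mm. A picture is of the moment at which its call begins: read the wrist's pose just before it. camera_params takes no time and is no camera call.
- arm.job_done(): hands the job in; it is judged then, once.
The state is a dict: "clock": time; "joint_pos": joint angles; "joint_vel": joint speeds; "joint_torque": joint torques, N m; "ee_pos": TCP position; "ee_rot": TCP orientation; "force": force on the tool from outside, world axes, zero at the start; "moment": the same for the moment, N m; "width": finger opening in m; "finger_force": force on a finger pad.
Only numpy, scipy, OpenCV 4.12 (cv2) and the standard library are available. Lean on these libraries where they do the work, as an engineer would, in place of code of your own. Each camera call takes 0.05 s, during which the arm holds its last target. There are 200 camera calls.

TASK

Take the adjustable steel straightedge from its mat by its grip post and, with its blade, push the ragged row of five vials straight back until all five touch the stop rail, each still at its own mark; touch the vials only with the straightedge. Seat the row with a steady push of about 10 N for a good second, never more than 15 N, so that no vial is left short. Then put the straightedge back wholly on its mat, leaving the vials upright against the rail and the two bottles and the beaker standing nearby undisturbed.

Things in the scene. Friction and masses are not known exactly. Their poses are not given: they have to be found in the camera images.
- straightedge: adjustable steel straightedge, about 240 g. Origin: centre of its underside, x towards the blade. Foot plate 56 x 200 x 5 mm; black post 24 (x) x 30 (y) mm at x = -14 mm, top 67 mm up. Blade 240 mm long, 28 high, ahead of the foot; its reach (flat face) is clamped anywhere from x = 32 to 50 mm, differs each time. Push level, 5 mm off the bench, held low: rubbing or bearing down robs push.
- mat: thin black rubber mat, 130 x 320 x 3 mm, fixed to the bench; the straightedge starts on it, about parallel to it. Origin: centre of its underside; y along its length, x across, top at z = 3 mm.
- rail: rigid aluminium stop rail fixed to the bench, 250 mm long (y), 20 deep, 30 high. Origin: on the bench under the middle of its flat front face, the plane x = 0; the vials stand before it at negative x. A vial touching it has its origin at x = -11.5 mm. Marks across its top at y = -84, -42, 0, 42, 84 mm. It does not give: once the row is home, force rises steeply with travel.
- vial_0: round glass sample vial with a blue screw cap, 23 mm in diameter (radius 11.5 mm), 44 mm tall, about 20 g, standing loose on the bench. Origin: centre of its underside. Its mark on the rail: first from the right (rail y = -84 mm); it starts within 8 mm of it sideways and stays within 18 mm of it; it starts 25 to 65 mm before the rail's face (origin).
- vial_1: round glass sample vial with a blue screw cap, 23 mm in diameter (radius 11.5 mm), 44 mm tall, about 20 g, standing loose on the bench. Origin: centre of its underside. Its mark on the rail: second from the right (rail y = -42 mm); it starts within 8 mm of it sideways and stays within 18 mm of it; it starts 25 to 65 mm before the rail's face (origin).
- vial_2: round glass sample vial with a blue screw cap, 23 mm in diameter (radius 11.5 mm), 44 mm tall, about 20 g, standing loose on the bench. Origin: centre of its underside. Its mark on the rail: in the middle (rail y = 0); it starts within 8 mm of it sideways and stays within 18 mm of it; it starts 25 to 65 mm before the rail's face (origin).
- vial_3: round glass sample vial with a blue screw cap, 23 mm in diameter (radius 11.5 mm), 44 mm tall, about 20 g, standing loose on the bench. Origin: centre of its underside. Its mark on the rail: second from the left (rail y = +42 mm); it starts within 8 mm of it sideways and stays within 18 mm of it; it starts 25 to 65 mm before the rail's face (origin).
- vial_4: round glass sample vial with a blue screw cap, 23 mm in diameter (radius 11.5 mm), 44 mm tall, about 20 g, standing loose on the bench. Origin: centre of its underside. Its mark on the rail: first from the left (rail y = +84 mm); it starts within 8 mm of it sideways and stays within 18 mm of it; it starts 25 to 65 mm before the rail's face (origin).
- amber_bottle: brown glass bottle with dark cap, 46 mm in diameter, 91 mm tall, loose; stands beyond the left (+y) end of the row. Bystander. Origin: centre of its underside.
- white_bottle: white plastic bottle with blue cap, 48 mm wide, 87 mm tall, loose; stands beyond the right (-y) end of the row. Bystander. Origin: centre of its underside.
- beaker: empty glass beaker, 80 mm wide, 91 mm tall, loose; stands behind the rail. Bystander. Origin: centre of its underside.
Mind the look-alikes: they are no part of the job. Leave any brown or red look-alike of the vial_1 alone.

How it is judged:
On the way:
1. all five vials are against the rail (within about 2 mm), upright, and pressed on it with 3.5 to 15 N in all, by the straightedge, for 0.6 s (x of each of vial_0, vial_1, vial_2, vial_3, vial_4 in the frame of rail above -0.0138 m and angle between each of vial_0, vial_1, vial_2, vial_3, vial_4's own z axis and vertical below 0.1 rad and contact force between rail and anything else between 3.5 and 15 N and contact force between straightedge and the fingers above 1 N), for 0.6 s.
At the end, for the whole second after the job is handed in: Each vial within about 2 mm of touching the rail (centre within 13.8 mm of its face), within 18 mm of its mark, upright within 0.1 rad, at rest; the straightedge flat and at rest on its mat, within 36 mm across, 42 mm along and 0.26 rad of its middle (x of each of vial_0, vial_1, vial_2, vial_3, vial_4 in the frame of rail above -0.0138 m and angle between each of vial_0, vial_1, vial_2, vial_3, vial_4's own z axis and vertical below 0.1 rad and y of vial_0 in the frame of rail between -0.102 and -0.066 m and y of vial_1 in the frame of rail between -0.06 and -0.024 m and y of vial_2 in the frame of rail between -0.018 and 0.018 m and y of vial_3 in the frame of rail between 0.024 and 0.06 m and y of vial_4 in the frame of rail between 0.066 and 0.102 m and linear speed of each of vial_0, vial_1, vial_2, vial_3, vial_4, straightedge below 0.01 m/s and x of straightedge in the frame of mat between -0.036 and 0.036 m and y of straightedge in the frame of mat between -0.042 and 0.042 m and z of straightedge in the frame of mat below 0.006 m and angle between the y axis of straightedge and the y axis of mat, either way round below 0.26 rad and angle between straightedge's own z axis and vertical below 0.05 rad).
It fails at once if the rail is pressed with more than 15 N (contact force between rail and anything else above 15 N).
It fails at once if the fingers or the arm touch a vial (contact force between any of the fingers, the arm and vial_0 above 0.3 N or contact force between any of the fingers, the arm and vial_1 above 0.3 N or contact force between any of the fingers, the arm and vial_2 above 0.3 N or contact force between any of the fingers, the arm and vial_3 above 0.3 N or contact force between any of the fingers, the arm and vial_4 above 0.3 N).
It fails at once if a vial is tipped (angle between any of vial_0, vial_1, vial_2, vial_3, vial_4's own z axis and vertical above 0.5 rad).
It fails at once if a bottle or the beaker beside the row is moved by more than 8 mm (distance of any of amber_bottle, white_bottle, beaker from where it was at the start of the episode above 0.008 m).
It also fails if it takes over 72 s, if anything falls off the work surface, if the arm or the gripper's body presses on something with over 40 N, if the wrist force passes 120 N, or if a joint passes its speed limit or range.

## Working session

There is one attempt and no reset: what is moved stays moved. The work goes in short steps, Python scripts to look and compute and a tool call to move; the robot and the scene stay as the last step left them, time stands still between calls to the robot, and variables do not carry over. Pictures are saved under pics/ and viewed, at most 13 in all, crops included, and the job is handed in when it is done.

Besides the shell and the picture viewer there is one more tool, called after "Call:" in YAML: its name, and indented under it one key for each argument. servo_tool: Moves the arm, as the interface text tells. Scaled input: -1 to 1 covers 0.6 m each way for a shift and 90 degrees each way for a turn. Its arguments: {"type":"object","properties":{"targets":{"type":"array"},"newtons":{"type":"number"}},"required":["targets"]}

```bash
mkdir -p pics; ls; python3 - <<'E'
from station import arm
import cv2
for n in ["scene","side","wrist"]:
    p=arm.camera_params(n); print(n,p)
    im=arm.capture(n); cv2.imwrite(f"pics/{n}0.png",im[:,:,::-1])
o=arm.observe(); print(o['clock'],o['ee_pos'],o['ee_rot'],o['force'],o['width'])
E
```

```text
pics
scene {'fov_y': 57.351989326783496, 'cx': 281.32667938616095, 'cy': 210.05726629692847, 'extrinsics': array([[-0.68601998,  0.38032958, -0.62026285,  0.00516984],
       [-0.72757819, -0.36160446,  0.58298559,  0.64118864],
       [-0.00256315,  0.85122948,  0.52478739,  0.55427611],
       [ 0.        ,  0.        ,  0.        ,  1.        ]])}
side {'fov_y': 47.25306223087364, 'cx': 282.10772468229254, 'cy': 208.86573746158027, 'extrinsics': array([[ 0.99321188, -0.08256469,  0.08193427,  0.68522637],
       [ 0.11463382,  0.57530515, -0.80986608, -0.65391141],
       [ 0.01972913,  0.81376106,  0.58086462,  0.61690798],
       [ 0.        ,  0.        ,  0.        ,  1.        ]])}
wrist {'fov_y': 68.9964264438126, 'cx': 278.8909859681052, 'cy': 206.98321301312842, 'tool_from_camera': array([[ 3.90597096e-04,  9.58389370e-01,  2.85463944e-01,
         7.26962549e-02],
       [ 9.99999571e-01, -1.34658651e-04, -9.16198049e-04,
         5.47600441e-04],
       [-8.39634281e-04,  2.85464180e-01, -9.58389011e-01,
        -1.25859189e-01],
       [ 0.00000000e+00,  0.00000000e+00,  0.00000000e+00,
         1.00000000e+00]])}
0.15 [ 6.24643089e-01 -2.26259974e-05  2.47628773e-01] [ 7.07103144e-01  7.07110136e-01 -4.72000821e-04 -4.21428030e-04] [-0.61606618 -0.46128833  0.72585175] 0.0853260503709919
```

View pics/scene0.png

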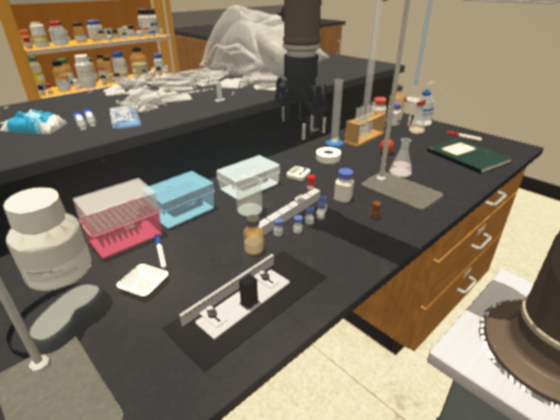

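View pics/wrist0.png

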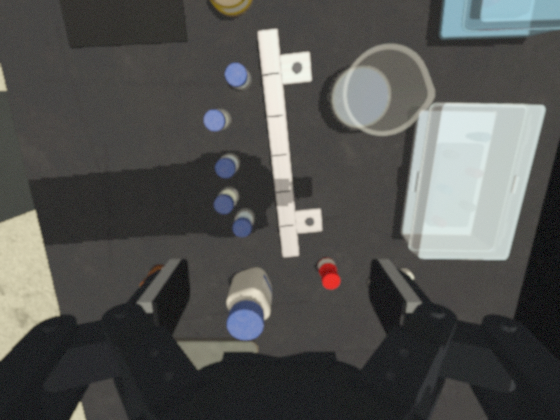

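View pics/side0.png

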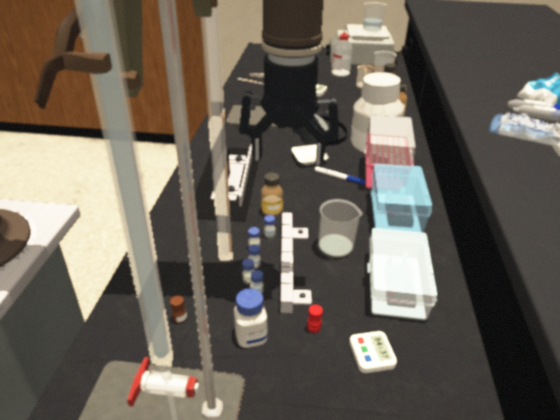

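The wrist view has right = +x and up = +y. It shows the five blue caps at (237,75), (216,120), (227,166), (225,202) and (243,226), and the rail running from (268,30) to (290,255). Red and brown look-alikes stand at (330,275) and (155,275), and the white bottle is at (246,310). In the scene view the straightedge post is at (248,290), on its mat, and the amber bottle is at (254,238).

Candidates for the grip are the post at scene (248,290), the clamp knobs at (212,315) and (270,275), and the amber bottle at (254,238). I choose the post.

```bash
cat > h.py <<'E'
import numpy as np, cv2
from scipy.spatial.transform import Rotation as R
from station import arm
def cam(name):
    p=arm.camera_params(name); f=210/np.tan(np.radians(p['fov_y']/2))
    if name!='wrist': T=p['extrinsics']
    else:
        o=arm.observe(); A=np.eye(4); A[:3,:3]=R.from_quat(o['ee_rot']).as_matrix(); A[:3,3]=o['ee_pos']; T=A@p['tool_from_camera']
    return f,p['cx'],p['cy'],T
def ray(c,u,v,z):
    f,cx,cy,T=c; d=T[:3,:3]@np.array([(u-cx)/f,-(v-cy)/f,-1]); o=T[:3,3]
    return o+d*(z-o[2])/d[2]
def blobs(im,lo,hi,amin=60):
    m=cv2.inRange(cv2.cvtColor(im,cv2.COLOR_RGB2HSV),lo,hi)
    n,l,s,c=cv2.connectedComponentsWithStats(m)
    return [(c[i],s[i]) for i in range(1,n) if s[i][4]>=amin],m,l
E
python3 - <<'E'
from h import *
np.set_printoptions(precision=4,suppress=True)
c=cam('wrist'); im=arm.capture('wrist')
b,_,_=blobs(im,(108,100,50),(130,255,255))
for p,s in b: print('cap',p,s[4],ray(c,*p,0.044))
for q in [(258,30),(277,30),(282,257),(299,255)]: print('rail',q,ray(c,*q,0.03))
for q in [(246,322)]: print('white cap',ray(c,*q,0.087))
s=cam('scene')
for q,z in [((248,277),.07),((184,317),.031),((274,261),.031),((207,352),.003),((172,318),.003),((327,283),.003),((254,249),.0)]: print('scene',q,ray(s,*q,z))
d=cam('side')
for q,z in [((272,178),.091),((272,212),.0),((250,297),.087),((232,185),.07)]: print('side',q,ray(d,*q,z))
sc=arm.capture('scene')[220:370,140:360]; cv2.imwrite('pics/sc1.png',cv2.resize(sc[:,:,::-1],None,fx=3.6,fy=3.6,interpolation=cv2.INTER_CUBIC))
E
```

```text
cap [225.1053 167.4211] 152 [0.567  0.0192 0.044 ]
cap [241.4906 226.9245] 159 [ 0.5823 -0.0494  0.044 ]
cap [242.2689 312.0634] 331 [ 0.5794 -0.163   0.044 ]
rail (258, 30) [0.6043 0.1551 0.03  ]
rail (277, 30) [0.6233 0.1551 0.03  ]
rail (282, 257) [ 0.6291 -0.094   0.03  ]
rail (299, 255) [ 0.65   -0.0913  0.03  ]
white cap [ 0.5891 -0.1449  0.087 ]
scene (248, 277) [0.4466 0.3125 0.07  ]
scene (184, 317) [0.4783 0.4365 0.031 ]
scene (274, 261) [0.4835 0.2136 0.031 ]
scene (207, 352) [0.4076 0.4385 0.003 ]
scene (172, 318) [0.5169 0.4432 0.003 ]
scene (327, 283) [0.3795 0.1589 0.003 ]
scene (254, 249) [0.5772 0.1925 0.    ]
side (272, 178) [0.5777 0.1857 0.091 ]
side (272, 212) [0.5776 0.1913 0.    ]
side (250, 297) [ 0.5887 -0.1494  0.087 ]
side (232, 185) [0.494  0.1794 0.07  ]
```

View pics/sc1.png

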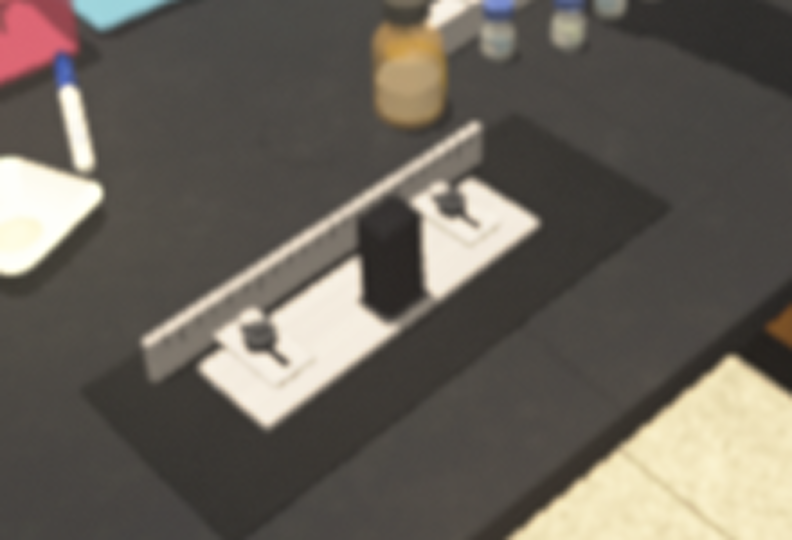

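The crop shows the post top at scene (248,280), the steel blade along the far side, the knobs at both ends and the mat beneath. The choice is confirmed. Next I move the wrist camera over it.

Call:
servo_tool:
  targets:
    - [-0.0417,0.0667,0,0,0,0,-0.2]
    - [-0.0417,0.0667,0,0,0,0,-0.2]
    - [-0.0417,0.0667,0,0,0,0,-0.2]
    - [-0.0417,0.0667,0,0,0,0,-0.2]
    - [-0.0417,0.0667,0,0,0,0,-0.2]
    - [-0.0417,0.0667,0,0,0,0,-0.2]
    - [-0.0417,0.0667,0,0,0,0,-0.2]
    - [0,0,0,0,0,0,-0.2]

```text
clock: 1.25
ee_pos: [0.4473, 0.2839, 0.2484]
ee_rot: [0.705, 0.709, 0.0, -0.001]
force: [0.8, 0.2, -0.7]
width: 0.0509
finger_force: 0.0
```

```bash
python3 - <<'E'
from h import *
im=arm.capture('wrist'); cv2.imwrite('pics/w1.png',im[:,:,::-1]); o=arm.observe();print(o['clock'],o['ee_pos'],o['ee_rot'],o['width'],o['force'])
E
```

```text
1.3 [0.44887256 0.28153257 0.24832353] [ 7.05783471e-01  7.08427612e-01  4.54356458e-05 -9.05597058e-05] 0.0511460341531167 [ 0.05594101 -1.10384514 -0.09413118]
```

View pics/w1.png

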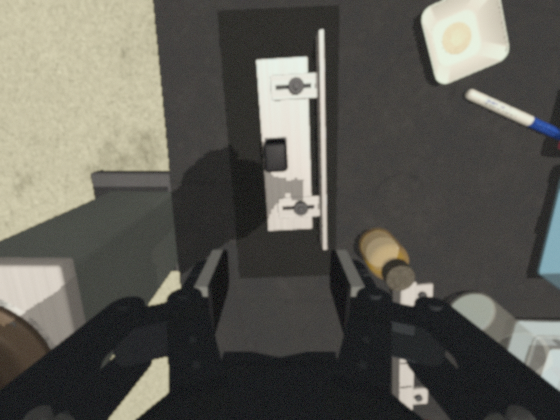

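This shows the straightedge from above. The post top is at (276,155), the foot corners are at (256,58), (306,56), (312,229) and (267,232), the blade runs from (322,30) to (324,248), and the mat's near edges run (219,10)–(240,277).

```bash
cat > m.py <<'E'
from h import *
np.set_printoptions(precision=4,suppress=True)
def line(c,g,rows,x0,x1,z,sgn):
    """fit line to strongest sgn-gradient (along image x) per row; returns point,dir angle of y-axis"""
    P=[]
    for r in rows:
        d=cv2.GaussianBlur(g,(3,3),0)[r].astype(float); d=np.gradient(d)*sgn; a,b=x0(r),x1(r)
        seg=d[a:b]; k=int(seg.argmax())
        if 0<k<len(seg)-1:
            y0,y1,y2=seg[k-1:k+2]; k=k+0.5*(y0-y2)/(y0-2*y1+y2+1e-9)
        P.append(ray(c,a+k,r,z)[:2])
    P=np.array(P,np.float32); vx,vy,x,y=cv2.fitLine(P,cv2.DIST_HUBER,0,.0005,.001).ravel()
    if vy<0: vx,vy=-vx,-vy
    res=np.abs((P-[x,y])@[vy,-vx]); return np.array([x,y]),float(np.arctan2(-vx,vy)),float(np.median(res))
E
python3 - <<'E'
from m import *
c=cam('wrist'); im=arm.capture('wrist'); g=cv2.cvtColor(im,cv2.COLOR_RGB2GRAY)
print('foot back',line(c,g,[*range(65,135,3),*range(180,225,3)],lambda r:245+(r-58)//17,lambda r:272+(r-58)//17,.008,1))
print('blade top right',line(c,g,range(40,240,4),lambda r:318,lambda r:338,.031,-1))
print('blade top left',line(c,g,[*range(40,70,3),*range(120,190,4),*range(225,240,3)],lambda r:311,lambda r:326,.031,1))
print('mat back',line(c,g,range(20,240,4),lambda r:210+(r-10)//13,lambda r:232+(r-10)//13,.003,-1))
for q,z,n in [((256,58),.008,'footBL'),((306,56),.008,'footFL'),((312,229),.008,'FR'),((267,232),.008,'BR'),((322,30),.031,'bladeL'),((324,248),.031,'bladeR'),((219,10),.003,'matBL'),((337,7),.003,'matFL'),((240,277),.003,'matBR')]: print(n,ray(c,*q,z))
m=(g<60).astype(np.uint8); m[:,:260]=0; m[:,292:]=0; m[:132]=0; m[175:]=0
n,l,s,ce=cv2.connectedComponentsWithStats(m); 
for i in range(1,n):
    if s[i][4]>60: x,y,w,h,_=s[i]; print('post',s[i],ray(c,x,y,.07),ray(c,x+w,y+h,.07))
# vials from first image
p=arm.camera_params('wrist'); A=np.eye(4); A[:3,:3]=R.from_quat([.707103,.70711,-.000472,-.000421]).as_matrix(); A[:3,3]=[.62464,-.00002,.24763]
c0=(c[0],c[1],c[2],A@p['tool_from_camera']); i0=cv2.imread('pics/wrist0.png')[:,:,::-1]; g0=cv2.cvtColor(i0,cv2.COLOR_RGB2GRAY)
print('rail front',line(c0,g0,range(40,250,4),lambda r:250+int((r-30)*.1),lambda r:268+int((r-30)*.1),.03,1))
b,_,_=blobs(np.ascontiguousarray(i0),(100,90,40),(135,255,255),50)
for q,s in b: print('cap',q,s,ray(c0,*q,.040))
E
```

```text
foot back (array([0.4285, 0.303 ], dtype=float32), 0.06638260930776596, 0.00010626425500959158)
blade top right (array([0.5013, 0.2971], dtype=float32), 0.0658767968416214, 7.918194751255214e-05)
blade top left (array([0.4918, 0.348 ], dtype=float32), 0.06278856098651886, 6.722464604536071e-05)
mat back (array([0.3861, 0.3419], dtype=float32), 0.04729791358113289, 0.000294043478788808)
footBL [0.4242 0.4148 0.008 ]
footFL [0.4787 0.417  0.008 ]
FR [0.4923 0.216  0.008 ]
BR [0.4348 0.2117 0.008 ]
bladeL [0.4922 0.4368 0.031 ]
bladeR [0.5051 0.2    0.031 ]
matBL [0.3853 0.462  0.003 ]
matFL [0.5106 0.4653 0.003 ]
matBR [0.3974 0.1442 0.003 ]
post [260 137  24  38 320] [0.4311 0.3346 0.07  ] [0.4548 0.2973 0.07  ]
rail front (array([0.617 , 0.0231], dtype=float32), 0.10554488003253937, 6.040415246388875e-05)
cap [235.1875  74.4018] [225  63  21  23 224] [0.5811 0.1128 0.04  ]
cap [224.5579 167.786 ] [215 159  20  19 285] [0.5656 0.0182 0.04  ]
cap [223.8559 204.4716] [214 196  19  18 229] [ 0.5627 -0.0237  0.04  ]
cap [241.7255 227.0588] [233 218  19  18 255] [ 0.5821 -0.051   0.04  ]
cap [245.1545 319.9759] [227 302  36  38 997] [ 0.5821 -0.1776  0.04  ]
```

Call:
servo_tool:
  targets:
    - [-0.0066,0.0291,-0.0625,0,0,0.0198,-0.2]
    - [-0.0066,0.0291,-0.0625,0,0,0.0198,-0.2]
    - [0,0,-0.0625,0,0,0,-0.2]
    - [0,0,-0.0625,0,0,0,-0.2]
    - [0,0,0,0,0,0,-0.2]
    - [0,0,0,0,0,0,-0.2]

```text
clock: 2.1
ee_pos: [0.4431, 0.3147, 0.0994]
ee_rot: [0.685, 0.728, 0.001, 0.0]
force: [0.2, 0.4, 0.9]
width: 0.0516
finger_force: 0.0
```

```bash
python3 - <<'E'
from m import *
o=arm.observe();print(o['clock'],o['ee_pos'],R.from_quat(o['ee_rot']).as_matrix()[:,1:],o['width'],o['force'])
d=cam('side');s=cam('scene')
print('brown',ray(d,180,319,0),ray(s,376,218,0))
im=arm.capture('wrist');cv2.imwrite('pics/w2.png',im[:,:,::-1])
E
```

```text
2.1 [0.4431 0.3147 0.0994] [[ 0.9982  0.0011]
 [ 0.0607  0.0004]
 [ 0.0011 -1.    ]] 0.05156349332888331 [0.2216 0.4242 0.928 ]
brown [ 0.466  -0.1315  0.    ] [ 0.4576 -0.1294  0.    ]
```

View pics/w2.png

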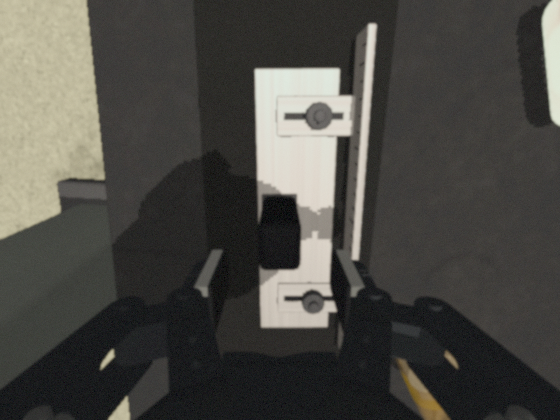

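The post at (280,232) is centred between the fingers (222–337), and the finger path clears the blade at (355,250). Now I descend and grip.

Call:
servo_tool:
  targets:
    - [-0.002,0,-0.04,0,0,0.003,-0.2]
    - [0,0,-0.04,0,0,0,-0.2]
    - [0,0,-0.034,0,0,0,-0.2]
    - [0,0,0,0,0,0,-0.2]
    - [0,0,0,0,0,0,1]
    - [0,0,0,0,0,0,1]
    - [0,0,0,0,0,0,1]
    - [0,0,0,0,0,0,1]
  newtons: 90

```text
clock: 3.15
ee_pos: [0.4419, 0.3158, 0.0317]
ee_rot: [0.683, 0.73, 0.002, 0.0]
force: [-0.2, -0.0, 6.2]
width: 0.023
finger_force: 89.0
```

Call:
servo_tool:
  targets:
    - [0,0,0.0125,0,0,0,1]
    - [0,0,0.0125,0,0,0,1]
    - [0,0,0,0,0,0,1]
    - [0,0,0,0,0,0,1]

```text
clock: 3.65
ee_pos: [0.4407, 0.315, 0.0449]
ee_rot: [0.683, 0.73, -0.0, 0.0]
force: [-0.8, -1.2, -2.3]
width: 0.0227
finger_force: 88.1
```

Call:
servo_tool:
  targets:
    - [0.0057,-0.0626,0,0,0,0.0032,1]
    - [0.0057,-0.0626,0,0,0,0.0032,1]
    - [0.0057,-0.0626,0,0,0,0.0032,1]
    - [0.0057,-0.0626,0,0,0,0.0032,1]
    - [0.0057,-0.0626,0,0,0,0.0032,1]
    - [0.0057,-0.0626,0,0,0,0.0032,1]
    - [0.0057,-0.0626,0,0,0,0.0032,1]
    - [0.0057,-0.0626,0,0,0,0.0032,1]

```text
clock: 4.65
ee_pos: [0.468, 0.0134, 0.0447]
ee_rot: [0.668, 0.744, -0.0, -0.0]
force: [0.4, 0.5, -1.3]
width: 0.0228
finger_force: 88.1
```

Call:
servo_tool:
  targets:
    - [0,0,0,0,0,0,1]
    - [0,0,0,0,0,0,1]
    - [0,0,0,0,0,0,1]

```text
clock: 5.03
ee_pos: [0.468, 0.0159, 0.0448]
ee_rot: [0.668, 0.745, 0.0, -0.0]
force: [0.3, -0.0, -2.6]
width: 0.0229
finger_force: 88.1
```

```bash
python3 - <<'E'
from m import *
c=cam('wrist');im=arm.capture('wrist');cv2.imwrite('pics/w3.png',im[:,:,::-1])
o=arm.observe();print(o['clock'],o['ee_pos'],R.from_quat(o['ee_rot']).as_matrix()[:,1:],o['width'],o['force'])
E
```

```text
5.075 [0.468  0.0158 0.0448] [[ 0.994  -0.0001]
 [ 0.109   0.0004]
 [-0.     -1.    ]] 0.02322750274171037 [-0.0627 -0.3294 -3.0305]
```

View pics/w3.png

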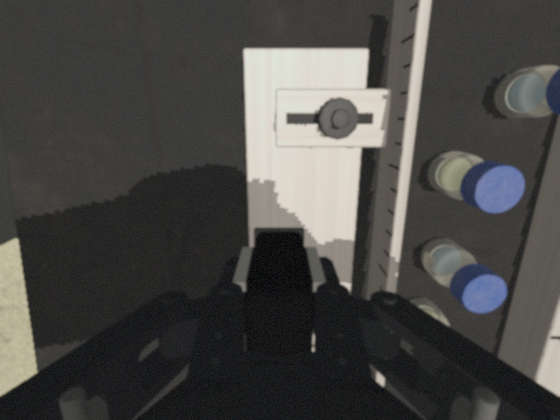

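The blade (edge at about (405,150)) is still clear of the vials, whose caps show at (490,187) and (478,288), and the straightedge is square in the grip. Now I lower it to 5 mm off the bench.

Call:
servo_tool:
  targets:
    - [0,0,-0.0093,0,0,-0.001,1]
    - [0,0,-0.0093,0,0,-0.001,1]
    - [0,0,0,0,0,0,1]
    - [0,0,0,0,0,0,1]

```text
clock: 5.58
ee_pos: [0.4681, 0.0146, 0.0336]
ee_rot: [0.669, 0.743, -0.0, -0.0]
force: [0.5, 0.3, -1.8]
width: 0.023
finger_force: 88.2
```

Call:
servo_tool:
  targets:
    - [0.0055,0.0006,0,0,0,0,1]
    - [0.0055,0.0006,0,0,0,0,1]
    - [0.0055,0.0006,0,0,0,0,1]
    - [0.0055,0.0006,0,0,0,0,1]
    - [0.0055,0.0006,0,0,0,0,1]
    - [0.0055,0.0006,0,0,0,0,1]
    - [0.0055,0.0006,0,0,0,0,1]
    - [0.0055,0.0006,0,0,0,0,1]

```text
clock: 6.58
ee_pos: [0.4947, 0.0175, 0.0337]
ee_rot: [0.669, 0.743, -0.0, -0.0]
force: [0.0, -0.1, -2.3]
width: 0.0228
finger_force: 88.2
```

Call:
servo_tool:
  targets:
    - [0.005,0.0005,0,0,0,0,1]
    - [0.005,0.0005,0,0,0,0,1]
    - [0.005,0.0005,0,0,0,0,1]
    - [0.005,0.0005,0,0,0,0,1]
    - [0.005,0.0005,0,0,0,0,1]
    - [0.005,0.0005,0,0,0,0,1]
    - [0.005,0.0005,0,0,0,0,1]
    - [0,0,0,0,0,0,1]

```text
clock: 7.58
ee_pos: [0.5159, 0.0196, 0.0337]
ee_rot: [0.669, 0.743, 0.0, 0.0]
force: [0.0, -0.6, -2.0]
width: 0.0232
finger_force: 88.2
```

```bash
python3 - <<'E'
from m import *
o=arm.observe();print(o['clock'],o['ee_pos'],R.from_quat(o['ee_rot']).as_matrix()[:,1:],o['width'],o['force'],o['moment'])
im=arm.capture('side')[190:330,180:340]; cv2.imwrite('pics/s2.png',cv2.resize(im[:,:,::-1],None,fx=4,fy=4,interpolation=cv2.INTER_CUBIC))
E
```

```text
7.575 [0.5159 0.0196 0.0337] [[ 0.9946  0.0004]
 [ 0.1038  0.0001]
 [ 0.0004 -1.    ]] 0.023153425381631083 [ 0.0047 -0.6195 -1.971 ] [ 0.0048  0.0385 -0.0639]
```

View pics/s2.png

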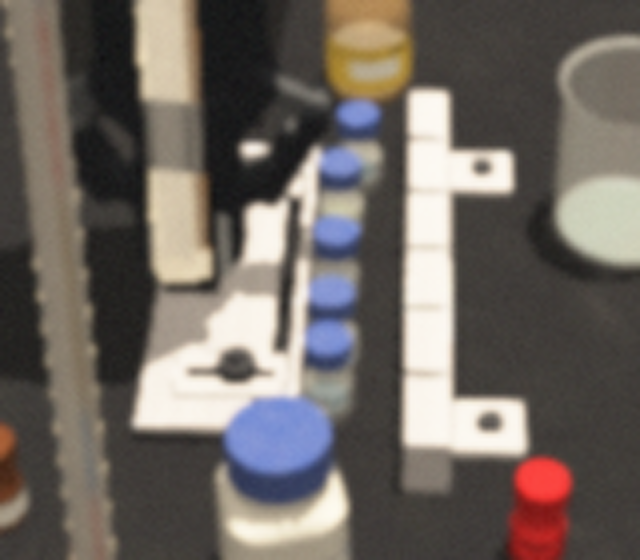

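All five vials stand upright in a row just ahead of the blade (caps at x≈335 of the crop) with about 20 mm still to go to the rail, and the bottles are clear. I continue slowly.

Call:
servo_tool:
  targets:
    - [0.004,0.0004,0,0,0,0,1]
    - [0.004,0.0004,0,0,0,0,1]
    - [0.004,0.0004,0,0,0,0,1]
    - [0.004,0.0004,0,0,0,0,1]
    - [0.004,0.0004,0,0,0,0,1]
    - [0.003,0.0003,0,0,0,0,1]
    - [0.002,0.0002,0,0,0,0,1]
    - [0,0,0,0,0,0,1]

```text
clock: 8.62
ee_pos: [0.5306, 0.0211, 0.0338]
ee_rot: [0.669, 0.743, 0.0, 0.0]
force: [-0.1, 0.6, -2.7]
width: 0.0233
finger_force: 88.2
```

Call:
servo_tool:
  targets:
    - [0.001,0.0001,0,0,0,0,1]
    - [0.001,0.0001,0,0,0,0,1]
    - [0.001,0.0001,0,0,0,0,1]
    - [0,0,0,0,0,0,1]

```text
clock: 9.12
ee_pos: [0.5324, 0.0212, 0.0338]
ee_rot: [0.669, 0.743, 0.0, 0.0]
force: [-0.6, 0.9, -1.4]
width: 0.0234
finger_force: 88.2
```

Call:
servo_tool:
  targets:
    - [0.001,0.0001,0,0,0,0,1]
    - [0.001,0.0001,0,0,0,0,1]
    - [0,0,0,0,0,0,1]

```text
clock: 9.5
ee_pos: [0.5336, 0.0214, 0.0337]
ee_rot: [0.669, 0.743, 0.0, 0.0]
force: [-0.4, 0.2, -2.2]
width: 0.0227
finger_force: 88.2
```

Call:
servo_tool:
  targets:
    - [0.0008,0.0001,0,0,0,0,1]
    - [0,0,0,0,0,0,1]

```text
clock: 9.75
ee_pos: [0.5341, 0.0214, 0.0338]
ee_rot: [0.669, 0.743, 0.0, 0.0]
force: [-0.5, -0.0, -1.9]
width: 0.023
finger_force: 88.2
```

Call:
servo_tool:
  targets:
    - [0.0008,0.0001,0,0,0,0,1]
    - [0,0,0,0,0,0,1]

```text
clock: 10.0
ee_pos: [0.5345, 0.0215, 0.0337]
ee_rot: [0.669, 0.743, 0.0, 0.0]
force: [-1.5, -0.6, -2.1]
width: 0.0234
finger_force: 88.2
```

Call:
servo_tool:
  targets:
    - [0.0007,0.0001,0,0,0,0,1]
    - [0,0,0,0,0,0,1]

```text
clock: 10.25
ee_pos: [0.5349, 0.0215, 0.0337]
ee_rot: [0.669, 0.743, 0.0, 0.0]
force: [-0.3, 0.0, -2.0]
width: 0.0232
finger_force: 88.2
```

Call:
servo_tool:
  targets:
    - [0.0005,0,0,0,0,0,1]
    - [0,0,0,0,0,0,1]

```text
clock: 10.5
ee_pos: [0.5352, 0.0215, 0.0337]
ee_rot: [0.669, 0.743, 0.0, 0.0]
force: [-0.0, -0.1, -2.1]
width: 0.0233
finger_force: 88.2
```

Call:
servo_tool:
  targets:
    - [0.0005,0.0001,0,0,0,0,1]
    - [0,0,0,0,0,0,1]

```text
clock: 10.75
ee_pos: [0.5355, 0.0216, 0.0337]
ee_rot: [0.669, 0.743, 0.0, 0.0]
force: [-1.0, -0.5, -2.5]
width: 0.0229
finger_force: 88.2
```

Call:
servo_tool:
  targets:
    - [0.0005,0,0,0,0,0,1]
    - [0,0,0,0,0,0,1]

```text
clock: 11.0
ee_pos: [0.5358, 0.0216, 0.0337]
ee_rot: [0.669, 0.743, 0.0, 0.0]
force: [-0.7, -0.9, -1.5]
width: 0.0229
finger_force: 88.2
```

Call:
servo_tool:
  targets:
    - [0.0005,0.0001,0,0,0,0,1]
    - [0,0,0,0,0,0,1]

```text
clock: 11.25
ee_pos: [0.5361, 0.0217, 0.0338]
ee_rot: [0.669, 0.743, 0.0, 0.0]
force: [-0.2, -0.6, -1.6]
width: 0.0227
finger_force: 88.2
```

Call:
servo_tool:
  targets:
    - [0.0005,0,0,0,0,0,1]
    - [0,0,0,0,0,0,1]

```text
clock: 11.5
ee_pos: [0.5364, 0.0217, 0.0337]
ee_rot: [0.669, 0.743, 0.0, -0.0]
force: [-0.4, -0.9, -2.6]
width: 0.023
finger_force: 88.2
```

```bash
python3 - <<'E'
from m import *
c=cam('wrist');o=arm.observe();print(o['clock'],o['ee_pos'],o['force'],o['moment'])
im=arm.capture('side')[190:330,180:340]; cv2.imwrite('pics/s3.png',cv2.resize(im[:,:,::-1],None,fx=4,fy=4,interpolation=cv2.INTER_CUBIC))
E
```

```text
11.5 [0.5364 0.0217 0.0337] [-0.3873 -0.8947 -2.6264] [-0.0242  0.1522  0.0052]
```

View pics/s3.png

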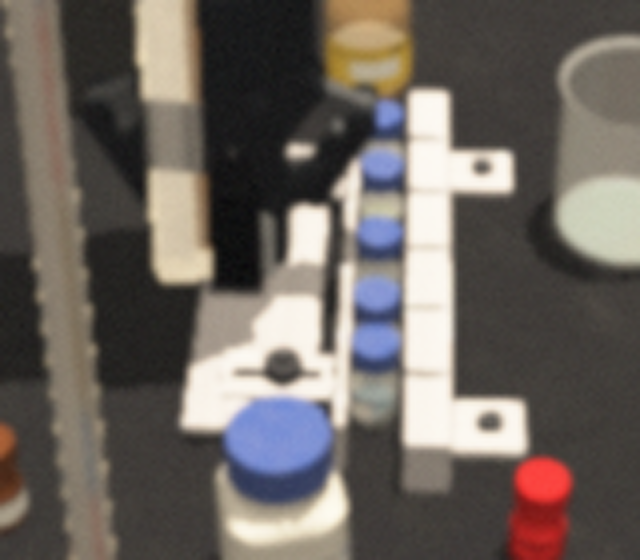

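The row is almost at the rail: caps at x≈380, rail front at x≈405 in the crop. I keep taking 0.3 mm steps.

Call:
servo_tool:
  targets:
    - [0.0005,0.0001,0,0,0,0,1]
    - [0,0,0,0,0,0,1]

```text
clock: 11.8
ee_pos: [0.5367, 0.0217, 0.0337]
ee_rot: [0.669, 0.743, 0.0, -0.0]
force: [-0.7, -0.5, -1.7]
width: 0.0228
finger_force: 88.2
```

Call:
servo_tool:
  targets:
    - [0.0005,0,0,0,0,0,1]
    - [0,0,0,0,0,0,1]

```text
clock: 12.05
ee_pos: [0.537, 0.0217, 0.0337]
ee_rot: [0.669, 0.743, -0.0, 0.0]
force: [-1.1, 0.9, -1.4]
width: 0.023
finger_force: 88.2
```

Call:
servo_tool:
  targets:
    - [0.0005,0.0001,0,0,0,0,1]
    - [0,0,0,0,0,0,1]

```text
clock: 12.3
ee_pos: [0.5373, 0.0218, 0.0337]
ee_rot: [0.669, 0.743, 0.0, 0.0]
force: [-0.5, -0.2, -1.8]
width: 0.0228
finger_force: 88.2
```

Call:
servo_tool:
  targets:
    - [0.0005,0,0,0,0,0,1]
    - [0,0,0,0,0,0,1]

```text
clock: 12.55
ee_pos: [0.5376, 0.0218, 0.0338]
ee_rot: [0.669, 0.743, 0.0, 0.0]
force: [-0.0, -0.1, -1.4]
width: 0.0232
finger_force: 88.2
```

Call:
servo_tool:
  targets:
    - [0.0005,0.0001,0,0,0,0,1]
    - [0,0,0,0,0,0,1]

```text
clock: 12.8
ee_pos: [0.5379, 0.0219, 0.0337]
ee_rot: [0.669, 0.743, 0.0, 0.0]
force: [-0.1, 0.3, -2.4]
width: 0.0227
finger_force: 88.2
```

Call:
servo_tool:
  targets:
    - [0.0005,0,0,0,0,0,1]
    - [0,0,0,0,0,0,1]

```text
clock: 13.05
ee_pos: [0.5382, 0.0219, 0.0337]
ee_rot: [0.669, 0.743, 0.0, -0.0]
force: [-0.2, -0.5, -2.0]
width: 0.023
finger_force: 88.2
```

Call:
servo_tool:
  targets:
    - [0.0005,0.0001,0,0,0,0,1]
    - [0,0,0,0,0,0,1]

```text
clock: 13.3
ee_pos: [0.5383, 0.0219, 0.0337]
ee_rot: [0.669, 0.743, -0.0, -0.0]
force: [-0.5, -0.2, -1.9]
width: 0.0232
finger_force: 88.2
```

Call:
servo_tool:
  targets:
    - [0.0005,0,0,0,0,0,1]
    - [0,0,0,0,0,0,1]

```text
clock: 13.55
ee_pos: [0.5384, 0.0218, 0.0337]
ee_rot: [0.669, 0.743, -0.0, -0.0]
force: [-2.6, 0.3, -0.4]
width: 0.0228
finger_force: 88.3
```

Call:
servo_tool:
  targets:
    - [0.0005,0.0001,0,0,0,0,1]
    - [0,0,0,0,0,0,1]

```text
clock: 13.8
ee_pos: [0.5385, 0.0218, 0.0336]
ee_rot: [0.669, 0.743, -0.001, -0.0]
force: [-4.7, -0.5, -0.0]
width: 0.0231
finger_force: 88.5
```

Call:
servo_tool:
  targets:
    - [0.0005,0,0,0,0,0,1]
    - [0,0,0,0,0,0,1]

```text
clock: 14.05
ee_pos: [0.5385, 0.0218, 0.0336]
ee_rot: [0.669, 0.743, -0.001, -0.001]
force: [-6.2, -0.1, 0.9]
width: 0.0229
finger_force: 88.7
```

Call:
servo_tool:
  targets:
    - [0.0004,0,0,0,0,0,1]
    - [0,0,0,0,0,0,1]

```text
clock: 14.3
ee_pos: [0.5385, 0.0218, 0.0335]
ee_rot: [0.669, 0.743, -0.001, -0.001]
force: [-6.1, 0.3, 2.2]
width: 0.0233
finger_force: 88.8
```

Call:
servo_tool:
  targets:
    - [0.0004,0.0001,0.0005,0,0,0,1]
    - [0,0,0,0,0,0,1]

```text
clock: 14.55
ee_pos: [0.5386, 0.0219, 0.0336]
ee_rot: [0.669, 0.743, -0.001, -0.001]
force: [-6.4, -0.6, 0.4]
width: 0.023
finger_force: 88.4
```

Call:
servo_tool:
  targets:
    - [0.0004,0,0,0,0,0,1]
    - [0,0,0,0,0,0,1]

```text
clock: 14.8
ee_pos: [0.5386, 0.0219, 0.0336]
ee_rot: [0.669, 0.743, -0.001, -0.001]
force: [-8.1, 0.8, -0.1]
width: 0.0233
finger_force: 88.6
```

```bash
python3 - <<'E'
from m import *
c=cam('wrist');o=arm.observe();print(o['clock'],o['ee_pos'],R.from_quat(o['ee_rot']).as_matrix()[:,1:],o['force'],o['moment'])
d=cam('side');im=arm.capture('side'); b,m,_=blobs(im,(100,90,40),(135,255,255),20)
for q,s in b:
    if 230<q[0]<300 and 210<q[1]<290:
        w=ray(d,q[0],q[1],.040)-[.6165,.0306,0]; t=.1055; print('cap',q,s[4],w[0]*np.cos(t)+w[1]*np.sin(t),-w[0]*np.sin(t)+w[1]*np.cos(t))
E
```

```text
14.8 [0.5386 0.0219 0.0336] [[ 0.9946 -0.003 ]
 [ 0.1038 -0.0004]
 [-0.0031 -1.    ]] [-8.1144  0.7933 -0.0552] [-0.1225  1.4957 -0.0228]
cap [277.4722 220.1667] 36 -0.008873622297200692 0.08121628471489394
cap [275.8718 233.0769] 39 -0.011246255221646885 0.039567825355634446
cap [275.2344 249.4219] 64 -0.01145371327906974 -0.009041932433348991
cap [274.673  271.8805] 159 -0.0111625608000871 -0.06942526936623945
```

Call:
servo_tool:
  targets:
    - [0.0004,0.0001,0.0002,0,0,0,1]
    - [0,0,0,0,0,0,1]
    - [0,0,0,0,0,0,1]

```text
clock: 15.22
ee_pos: [0.5386, 0.0219, 0.0336]
ee_rot: [0.669, 0.743, -0.001, -0.001]
force: [-7.2, -2.1, 0.4]
width: 0.0234
finger_force: 88.6
```

Call:
servo_tool:
  targets:
    - [0.0003,0,0,0,0,0,1]
    - [0,0,0,0,0,0,1]
    - [0,0,0,0,0,0,1]
    - [0,0,0,0,0,0,1]
    - [0,0,0,0,0,0,1]
    - [0,0,0,0,0,0,1]
    - [0,0,0,0,0,0,1]
    - [0,0,0,0,0,0,1]

```text
clock: 16.23
ee_pos: [0.5386, 0.0219, 0.0336]
ee_rot: [0.669, 0.743, -0.001, -0.001]
force: [-7.8, -1.0, 1.7]
width: 0.0229
finger_force: 88.7
```

Call:
servo_tool:
  targets:
    - [0,0,0,0,0,0,1]
    - [0,0,0,0,0,0,1]
    - [0,0,0,0,0,0,1]
    - [0,0,0,0,0,0,1]
    - [0,0,0,0,0,0,1]
    - [0,0,0,0,0,0,1]

```text
clock: 16.98
ee_pos: [0.5386, 0.0219, 0.0336]
ee_rot: [0.669, 0.743, -0.001, -0.001]
force: [-8.2, -0.2, 2.7]
width: 0.023
finger_force: 88.7
```

Call:
servo_tool:
  targets:
    - [0.0005,0.0001,0.0002,0,0,0,1]
    - [0,0,0,0,0,0,1]
    - [0,0,0,0,0,0,1]

```text
clock: 17.35
ee_pos: [0.5387, 0.0219, 0.0337]
ee_rot: [0.669, 0.743, -0.002, -0.001]
force: [-8.6, -1.4, 1.3]
width: 0.0228
finger_force: 88.7
```

Call:
servo_tool:
  targets:
    - [0.0004,0,0,0,0,0,1]
    - [0,0,0,0,0,0,1]
    - [0,0,0,0,0,0,1]
    - [0,0,0,0,0,0,1]
    - [0,0,0,0,0,0,1]
    - [0,0,0,0,0,0,1]
    - [0,0,0,0,0,0,1]
    - [0,0,0,0,0,0,1]

```text
clock: 18.35
ee_pos: [0.5386, 0.0218, 0.0337]
ee_rot: [0.669, 0.743, -0.002, -0.001]
force: [-8.8, -0.5, 2.3]
width: 0.023
finger_force: 89.0
```

Call:
servo_tool:
  targets:
    - [0,0,0,0,0,0,1]
    - [0,0,0,0,0,0,1]
    - [0,0,0,0,0,0,1]
    - [0,0,0,0,0,0,1]
    - [0,0,0,0,0,0,1]

```text
clock: 18.98
ee_pos: [0.5386, 0.0218, 0.0336]
ee_rot: [0.669, 0.743, -0.002, -0.002]
force: [-10.0, -1.1, 1.9]
width: 0.0231
finger_force: 89.0
```

```bash
python3 - <<'E'
from m import *
im=arm.capture('side')[200:300,220:320]; a=cv2.resize(im[:,:,::-1],(560,560),interpolation=cv2.INTER_CUBIC)
cv2.imwrite('pics/s4.png',a)
E
```

```text
(no output)
```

View pics/s4.png

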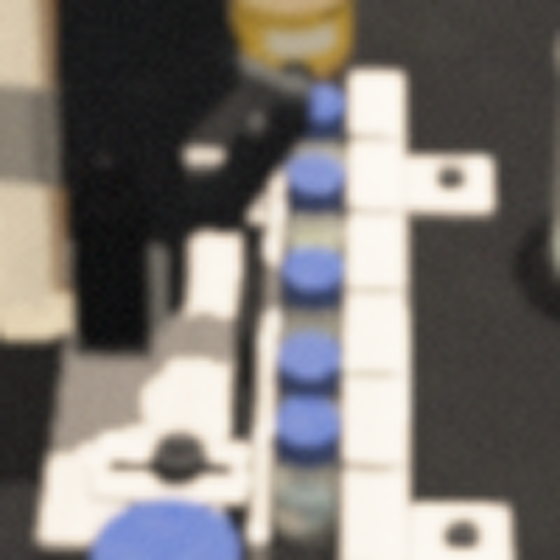

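All five caps at (325,105), (315,180), (312,275), (308,360) and (305,425) sit flush against the rail front at x≈345, and the push has held steady at 8–10 N for several seconds. Now I retract straight back.

Call:
servo_tool:
  targets:
    - [-0.003,-0.0003,0,0,0,0,1]
    - [-0.006,-0.0006,0,0,0,0,1]
    - [-0.015,-0.0016,0,0,0,0,1]
    - [-0.02,-0.0021,0,0,0,0,1]
    - [-0.025,-0.0026,0,0,0,0,1]
    - [-0.025,-0.0026,0,0,0,0,1]
    - [-0.025,-0.0026,0.01,0,0,0,1]
    - [-0.015,-0.0016,0.01,0,0,0,1]

```text
clock: 20.02
ee_pos: [0.4595, 0.0136, 0.0468]
ee_rot: [0.669, 0.743, -0.0, -0.0]
force: [-0.1, 0.5, -2.2]
width: 0.0229
finger_force: 88.4
```

Call:
servo_tool:
  targets:
    - [-0.0037,0.0613,0,0,0,-0.004,1]
    - [-0.0037,0.0613,0,0,0,-0.004,1]
    - [-0.0037,0.0613,0,0,0,-0.004,1]
    - [-0.0037,0.0613,0,0,0,-0.004,1]
    - [-0.0037,0.0613,0,0,0,-0.004,1]
    - [-0.0037,0.0613,0,0,0,-0.004,1]
    - [-0.0037,0.0613,0,0,0,-0.004,1]
    - [-0.0037,0.0613,0,0,0,-0.004,1]

```text
clock: 21.02
ee_pos: [0.4429, 0.3092, 0.0469]
ee_rot: [0.688, 0.726, 0.0, 0.0]
force: [-0.2, 0.2, -1.0]
width: 0.0232
finger_force: 88.5
```

Call:
servo_tool:
  targets:
    - [0,0,-0.009,0,0,0,1]
    - [0,0,-0.009,0,0,0,1]
    - [0,0,0,0,0,0,1]
    - [0,0,0,0,0,0,1]

```text
clock: 21.52
ee_pos: [0.4432, 0.307, 0.0355]
ee_rot: [0.688, 0.725, -0.0, 0.0]
force: [0.0, 1.0, -2.1]
width: 0.023
finger_force: 88.5
```

Call:
servo_tool:
  targets:
    - [0,0,-0.003,0,0,0,1]
    - [0,0,-0.002,0,0,0,1]
    - [0,0,-0.001,0,0,0,1]
    - [0,0,0,0,0,0,1]

```text
clock: 22.02
ee_pos: [0.4429, 0.3079, 0.0319]
ee_rot: [0.688, 0.726, 0.0, 0.0]
force: [-0.7, -1.1, -1.4]
width: 0.0234
finger_force: 88.7
```

Call:
servo_tool:
  targets:
    - [0,0,-0.0008,0,0,0,1]
    - [0,0,0,0,0,0,1]
    - [0,0,0,0,0,0,1]

```text
clock: 22.4
ee_pos: [0.4429, 0.308, 0.0317]
ee_rot: [0.688, 0.726, 0.0, 0.0]
force: [-2.3, -1.3, 4.8]
width: 0.0234
finger_force: 89.3
```

Contact with the mat. I open to a partial width, keeping the fingers clear of the blade, then rise.

Call:
servo_tool:
  targets:
    - [0,0,0,0,0,0,-0.2]
    - [0,0,0,0,0,0,-0.2]
    - [0,0,0,0,0,0,-0.2]
    - [0,0,0,0,0,0,-0.2]

```text
clock: 22.9
ee_pos: [0.4429, 0.308, 0.0313]
ee_rot: [0.688, 0.726, -0.0, -0.0]
force: [0.2, -0.1, 0.5]
width: 0.0514
finger_force: 0.0
```

Call:
servo_tool:
  targets:
    - [0,0,0.02,0,0,0,-0.2]
    - [0,0,0.05,0,0,0,-0.2]
    - [0,0,0.08,0,0,0,-0.2]
    - [0,0,0.08,0,0,0,-0.2]
    - [0,0,0.08,0,0,0,-0.2]
    - [0,0,0.05,0,0,0,-0.2]
    - [0,0,0,0,0,0,-0.2]
    - [0,0,0,0,0,0,-0.2]

```text
clock: 23.9
ee_pos: [0.4425, 0.3076, 0.2472]
ee_rot: [0.688, 0.726, -0.0, 0.0]
force: [0.0, -0.8, -0.1]
width: 0.0508
finger_force: 0.0
```

```bash
python3 - <<'E'
from m import *
o=arm.observe();print(o['clock'],o['ee_pos'],o['force'])
w=arm.capture('wrist')[0:300,180:440];s=arm.capture('side')[190:330,180:340]
a=cv2.resize(w[:,:,::-1],(390,450));b=cv2.resize(s[:,:,::-1],(400,350),interpolation=cv2.INTER_CUBIC)
out=np.zeros((450,790,3),np.uint8);out[:,:390]=a;out[:350,390:]=b;cv2.imwrite('pics/end.png',out)
c=cam('wrist');g=cv2.cvtColor(arm.capture('wrist'),cv2.COLOR_RGB2GRAY);cv2.imwrite('pics/g.png',g)
d=cam('side');print('amber, white now',ray(d,272,178,.091),ray(d,250,297,.087))
E
```

```text
23.9 [0.4425 0.3076 0.2472] [ 0.0077 -0.811  -0.1075]
amber, white now [0.5777 0.1857 0.091 ] [ 0.5887 -0.1494  0.087 ]
```

View pics/end.png

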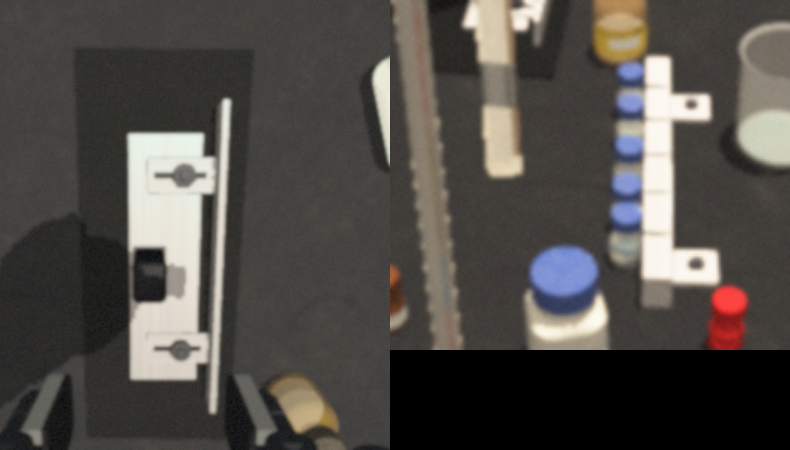

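The left panel shows the straightedge flat and wholly on its mat. The right panel shows all five vials upright against the rail (caps at x≈627, rail at x≈643), with the bottles and beaker where they were.

```bash
python3 -c "
from station import arm
print(arm.job_done())"
```

```text
the job is handed in; nothing more can be done
None
```

I handed the job in at about 24 s. All five vials were seated upright against the rail after a steady 8–10 N push, the straightedge was back on its mat, and the bottles and beaker looked undisturbed; the station returned no verdict.

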